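# Turn the driver board solder side up and lock the rework frame

### The arm

A 6-joint arm with a two-finger parallel gripper is mounted at the origin on the work surface; the furniture and walls round the work are solid. World frame = base frame: x ahead of the robot, y to its left, z up, the work surface at z = 0. Lengths are in mm, angles in rad, forces in N, time in s.
With the tool pointing down it reaches from about 275 to 750 mm from the base axis. Payload 10.2 kg.
Tool frame: the origin (TCP) lies at the very end of the fingers, on their centre line; the grasp point (between the pads) lies 19 mm behind it (ctrl.grip_depth is the distance from the TCP to the grasp point, in mm); z points along the fingers, x is the direction in which the jaws open and shut, and the axes are right-handed (so a half turn about z gives the same grasp; the last joint's range is limited). The gripper opens to 85 mm and grips with 20 to 120 N. Pads are 22 mm wide; open, the fingers measure 114 mm over their backs; the gripper's body (76 mm by 85 mm) begins 54 mm behind the grasp point. The pads swing forward as they close: fully open they stand 13 mm farther back than shut.
Start: joints at [1.11, 0.313, 1.498, -0, 1.331, -0.223], TCP at [123.684, 510.229, 231.294] pointing down, gripper open.
Joint ranges: [-2.94, 2.94], [-0.97, 2.17], [0.19, 2.56], [-1.23, 4.37], [0.02, 3.11], [-2.88, 2.88]. Speed limits (rad/s): [2.39, 2.39, 3.01, 3.14, 3.14, 3.14].

### API

Orientations are given as a unit quaternion [w, x, y, z].
In Python, from rig import ctrl gives the robot as it stands.
- The arm moves only by the tool play_rows, never from a script. Its argument "motion" is a list of rows, each a list of 2 entries, a list of its own where there are three numbers: the shift along the tool's x, y, z in mm, then the turn, a rotation vector about the tool's x, y, z in degrees. A call has 1 to 20 rows; each row shifts and turns the commanded pose from where the row before left it, along the tool's axes as they then stand; what a row does not reach is not made up. A row lasts 1/12 s, in which the tool goes at most 41.7 mm and 7.16 degrees, less where a joint would pass 70% of its speed; a pose out of reach is approached as far as the arm can. A call with a gripper value outside its range is refused whole. "fingers" is the finger opening in mm, from 0 to 85.4, set as the call begins (left out, the last holds). The fingers move at their own pace and stop on an object; "squeeze" is the grip in N (left out, the last holds). Time passes only in rows, so rows that do not move let the fingers close. It gives the time, the measured TCP pose, the force and the opening at its end, in the units of the state.
- ctrl.sense(): the state, without advancing time (a new reading comes with each control period).
- ctrl.capture(name): name is "side" or "top" or "wrist"; returns the picture (384x512x3 uint8, red, green, blue); there is no depth.
- ctrl.get_calibration(name): a dict with "K" (3x3 intrinsics, pixels), "R" (3x3) and "t" (3): a world point X has camera coordinates R X + t; the wrist camera has in their place "tool_from_camera" (4x4, takes a point from camera to tool coordinates, whose origin is the TCP and whose axes are the tool frame's). Camera axes: x right, y down, z forward; pixel columns grow to the right and rows downward; lengths in mm; the calibration is good to about 2 mm. A picture is of the moment at which its call begins: read the wrist's pose just before it. get_calibration takes no time and is no camera call.
- ctrl.finish_job(): hands the job in, once; it reports no verdict.
Trained networks look in the newest picture that a camera, given by its name, has taken for a name from the list of things; names that differ only in an ending like _2 or _b are one class to them, and where a whole thing is asked for, a point or a joint stands for the part that bears it (a point fixed in the world has none). Each returns a list of dicts, best first, with "p" (0 to 1); they miss things now and then, are a little off and sometimes report something else, mostly with a low value. They report only what shows in the picture. A call takes as long as a camera call.
- ctrl.spot_in(camera, name): "position" ([column, row] as shares, 0 to 1, of the picture: columns of its width, rows of its height, amid what is visible of it).
The state is a dict: "time_s": time; "joints": joint angles; "dq": joint speeds; "tau": joint torques, N m; "eef_pos": TCP position; "ee_rot": TCP orientation; "force": force on the tool from outside, world axes, zero at the start; "wrist_torque": the same for the moment, N m; "grip_width": opening from 0.0 (shut) to 1.0 (fully open).
Only numpy, scipy, OpenCV 4.12 (cv2) and the standard library are available. Lean on these libraries where they do the work, as an engineer would, in place of code of your own. Each camera call takes 0.05 s, during which the arm holds its last target. There are 200 camera calls.

### The job

Turn the lamp driver board over in its rework frame so that its solder side faces up and the board lies level, moving it by the frame's steel rods and keeping off the board itself. Then screw the T-bar knob at the frame's end down clockwise until you feel the clamp bite and hold the cradle firmly, hand-tight but not forced, and leave the board level; do not disturb the bottle, spool and cutters beside the frame.

Things in the scene. Friction and masses are not known exactly. Their poses are not given: they have to be found in the camera images.
- rework_frame: Bench rework frame, 358 mm long, fixed: grey feet 190 mm wide (x) at both ends, tied by two low bars. Origin: on the bench under the middle of the cradle; x across (away from the robot at yaw 0), y along the turning axis, z up. Posts carry grey bearing housings 52 mm (x) wide, top 175 mm above the bench: one at y = 122 to 158 mm, the other, with the clamp, at y = -122 to -190 mm.
- cradle: The turning part: two round rods joined by end bars at y = +-112 mm, with the board between. Origin: middle of the turning axis, 145 mm above the bench; y: turning axis; x: towards rod B; z: out of the board's component side, up at the start (within 35 degrees of it), straight down when done. It turns more than half a turn either way; drag 0.1 N m, so it stays where left even while unlocked.
- driver_board: Green circuit board, 160 (y) by 84 (x) by 2.4 mm, held by four clips in the plane of the rods; components up to 26 mm tall on its +z side, flat solder joints on its -z side. Fragile: keep off it. Origin and axes as the cradle's, at the board's middle.
- rod_a (a point): Middle of rod A, the rod nearer the robot at the start: round steel, 12 mm thick, 85 mm from the turning axis, parallel to it; a point on its axis, axes as the cradle's (y along the rod). The middle 100 mm of the rod is free of clips and lies 37 mm clear of the board's edge. The rod clears bench and base by 35 mm or more all the way round, and turns easily between finger pads.
- rod_b (a point): Middle of rod B, the same rod on the other side of the turning axis (farther from the robot at the start).
- knob_grip (a point): Middle of the T-bar of the knob that locks the rotation: a round steel bar 9 mm thick, 93 mm long over its ball ends (13 mm thick, centred 40 mm out), through a hub 25 mm wide, on top of the clamp housing (at y = -172 mm of the frame). The bar lies 203 mm above the bench, 28 mm clear of the housing. x axis along the bar, z up: the turning axis. The same after half a turn.
- lock_knob: The T-bar knob as a whole; origin on its axis, 179 mm above the bench. Turn clockwise seen from above to tighten; it keeps its height and, unless forced, stays where left (nylon in the thread). At the start it is slack: first 0.8 to 2.6 rad, unknown, of even drag, 0.17 N m (5 N pushed at 35 mm from the axis); once the clamp touches, the torque needed climbs to 0.3 N m within about 0.7 rad.
- clamp_shoe: Brass shoe hidden in the housing under the knob, which presses it on the cradle's shaft; it moves only a few mm, its pose tells little. Each 10 N of clamping force adds 0.025 N m to the torque that turns the knob. Properly locked is 25 to 90 N: about 0.31 N m while turning is right (9 N pushed at 35 mm from the axis); over 0.4 N m is forced.
- flux_bottle: Brown bottle, 52 mm across, 104 mm tall, standing on the bench beyond the knob end of the frame; origin at its foot.
- spool_copper: Spool of copper wire, 62 mm across, 50 mm tall, standing on the bench beyond the other end; origin at its foot.
- side_cutters: Blue side cutters, 154 mm long, 12 mm thick, lying on the bench before the frame, on the robot's side; origin at its middle, underneath.

How it is judged (in metres and radians):
On the way, in this order (a step that is already met when the one before it is completed fails the run):
1. the board is turned over, solder side up and level, with the clamp still slack (angle between cradle's own z axis and vertical above 3.0716 rad and contact force between clamp_shoe and cradle below 5 N), for 0.2 s.
2. the clamp is tight on the cradle's shaft (contact force between clamp_shoe and cradle above 25 N), for 0.2 s.
At the end, for the whole second after the job is handed in: The cradle's z axis points straight down within 0.07 rad (board level, solder side up) and it is at rest; the clamp shoe presses on the cradle with 25 to 90 N; bottle, spool and cutters within 25 mm of where they stood (angle between cradle's own z axis and vertical above 3.0716 rad and contact force between clamp_shoe and cradle between 25 and 90 N and angular speed of cradle below 0.05 rad/s and distance of each of flux_bottle, spool_copper, side_cutters from where it was at the start of the episode below 0.025 m); the robot touches nothing.
It fails at once if the robot presses on the circuit board (contact force between any of the fingers, the arm and driver_board above 3 N).
It fails at once if the clamp is forced (more than 100 N) (contact force between clamp_shoe and cradle above 100 N).
It fails at once if disturbed: the bottle (distance of flux_bottle from where it was at the start of the episode above 0.025 m).
It fails at once if disturbed: the spool (distance of spool_copper from where it was at the start of the episode above 0.025 m).
It fails at once if disturbed: the side cutters (distance of side_cutters from where it was at the start of the episode above 0.025 m).
It also fails if it takes over 64 s, if anything falls off the work surface, if the arm or the gripper's body presses on something with over 40 N, if the wrist force passes 120 N, or if a joint passes its speed limit or range.

## Working session

There is one attempt and no reset: what is moved stays moved. The work goes in short steps, Python scripts to look and compute and a tool call to move; the robot and the scene stay as the last step left them, time stands still between calls to the robot, and variables do not carry over. Pictures are saved under pics/ and viewed, about 8 in all and at most 12, crops included, and the job is handed in when it is done.

Besides the shell and the picture viewer there is one more tool, called after ">>>" as name(argument=value, ...), one argument or row to a line, values as JSON. play_rows: Moves the arm, as the interface text tells. Its arguments: {"type":"object","properties":{"motion":{"type":"array"},"fingers":{"type":"number"},"squeeze":{"type":"number"}},"required":["motion"]}

```bash
mkdir -p pics; ls
python3 - <<'E'
from rig import ctrl
import cv2,numpy as np
print(ctrl.sense())
ims=[]
for c in("top","side"):
    im=ctrl.capture(c); ims.append(im)
    k=ctrl.get_calibration(c); print(c,np.round(k["K"],1).tolist(),np.round(k["R"],4).tolist(),np.round(k["t"],1).tolist())
    for n in("rework_frame","cradle","rod_a","rod_b","knob_grip","flux_bottle","spool_copper","side_cutters"):
        r=ctrl.spot_in(c,n); print(c,n,[(round(d["p"],2),round(d["position"][0]*512,1),round(d["position"][1]*384,1)) for d in r[:3]])
    cv2.imwrite(f"pics/{c}0.png",cv2.resize(im[:,:,::-1],(800,600)))
k=ctrl.get_calibration("wrist"); print(k)
print(ctrl.sense()["time_s"])
E
```

```text
pics
{'time_s': 0.0, 'joints': array([ 1.10961572e+00,  3.13447198e-01,  1.49844265e+00,  9.91044499e-06,
        1.33100835e+00, -2.23437287e-01]), 'dq': array([-0.00064062, -0.00017406, -0.00180678,  0.00082379, -0.00109762,
       -0.00079169]), 'tau': array([-2.22683069e-03, -4.12265861e+01, -2.59744370e+01, -3.65471005e-04,
        4.18257012e-03,  1.23020553e-05]), 'eef_pos': array([123.55219612, 509.98646572, 230.73441974]), 'ee_rot': array([ 2.75516452e-04,  7.85974489e-01,  6.18258584e-01, -5.91797881e-04]), 'force': array([-0.32359106, -0.09438228,  0.51554902]), 'wrist_torque': array([-0.0183968 , -0.01023628, -0.00672457]), 'grip_width': 1.0012755639854225}
top [[381.8, 0.0, 257.1], [0.0, 381.8, 190.7], [0.0, 0.0, 1.0]] [[0.0178, -0.9993, 0.0326], [-0.9805, -0.0239, -0.1953], [0.196, -0.0284, -0.9802]] [-33.5, 531.2, 882.4]
top rework_frame [(0.63, 239.3, 186.4)]
top cradle [(0.85, 227.5, 186.9)]
top rod_a [(0.75, 228.3, 186.6)]
top rod_b [(0.75, 228.3, 186.6)]
top knob_grip [(0.59, 311.1, 191.5)]
top flux_bottle [(0.81, 313.8, 257.1)]
top spool_copper [(0.64, 145.3, 162.
[... 325 characters left out ...]
side rod_b [(0.64, 242.6, 180.0)]
side knob_grip [(0.61, 279.0, 206.6)]
side flux_bottle [(0.67, 245.4, 279.6)]
side spool_copper []
side side_cutters [(0.67, 203.9, 234.1)]
{'K': array([[338.99680548,   0.        , 256.29156799],
       [  0.        , 338.99680548, 198.34009601],
       [  0.        ,   0.        ,   1.        ]]), 'tool_from_camera': array([[ 9.99999816e-01,  3.78495406e-04, -4.74209402e-04,
        -3.11565262e-01],
       [-2.10017583e-04,  9.49183837e-01,  3.14722098e-01,
        -8.16871282e+01],
       [ 5.69232768e-04, -3.14721940e-01,  9.49183742e-01,
        -1.42870320e+02],
       [ 0.00000000e+00,  0.00000000e+00,  0.00000000e+00,
         1.00000000e+00]])}
0.9
```

View pics/top0.png

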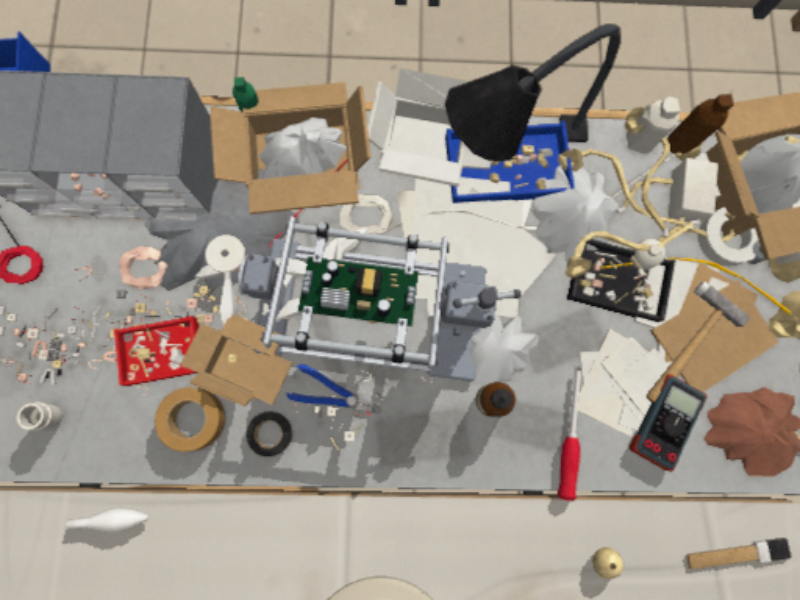

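View pics/side0.png

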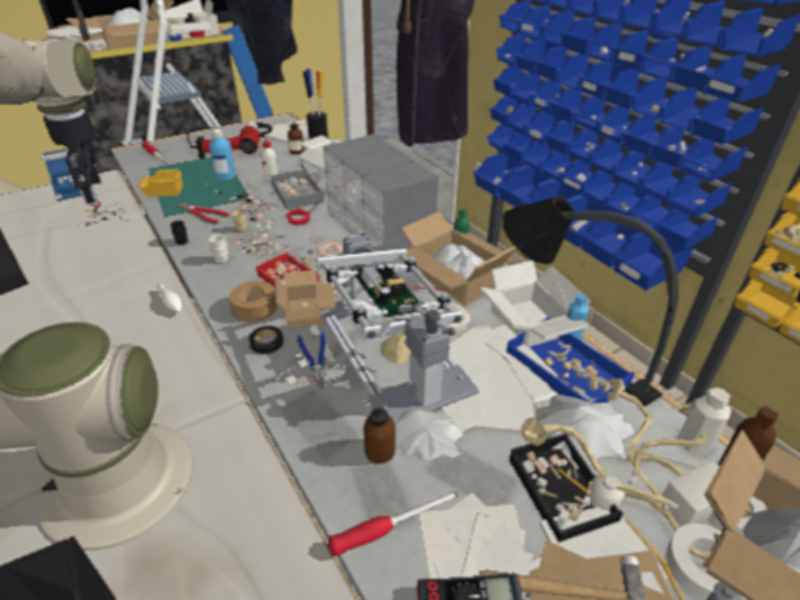

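The top view shows the frame around (355,295) with the knob at about (487,297) and cutters at (320,385). The bottle is at (497,398) and the spool at (225,252). I'll zoom in to fit the pose.

Run:
```python
from rig import ctrl
import cv2
im=ctrl.capture("top")[:,:,::-1]
cv2.imwrite("pics/top1.png",cv2.resize(im[130:250,150:350],(800,480),interpolation=cv2.INTER_CUBIC))
im=ctrl.capture("side")[:,:,::-1]
cv2.imwrite("pics/side1.png",cv2.resize(im[140:275,180:320],(622,600),interpolation=cv2.INTER_CUBIC))
```

```text
(no output)
```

View pics/top1.png

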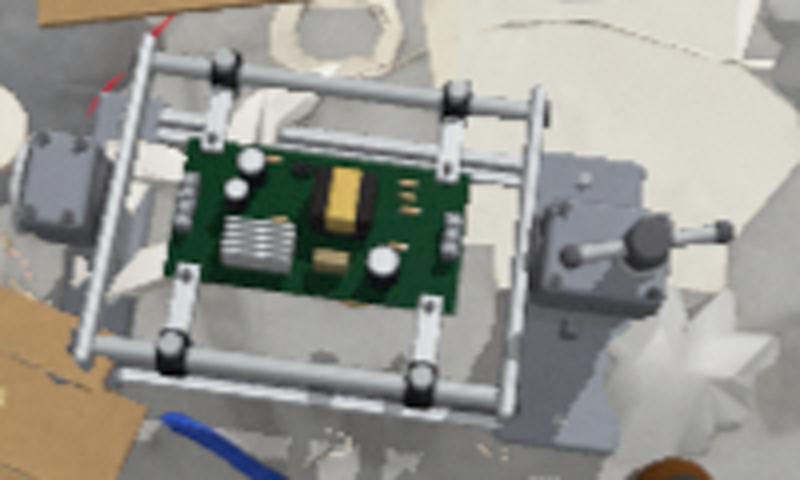

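View pics/side1.png

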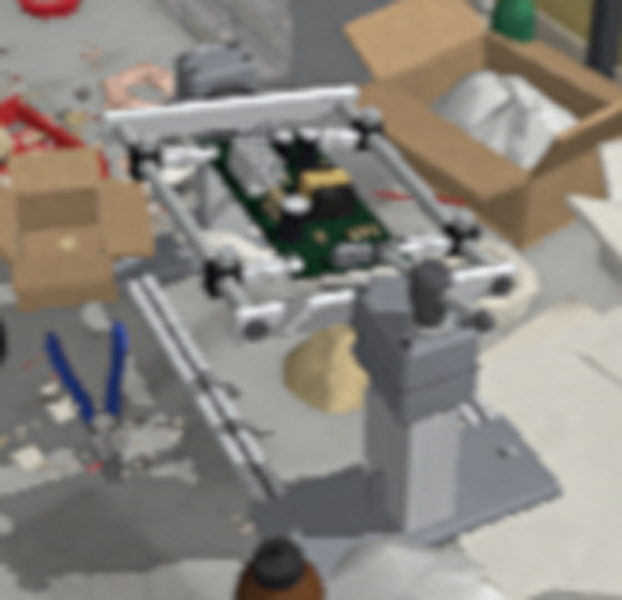

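```bash
cat > fit.py <<'E'
import numpy as np
from rig import ctrl
from scipy.optimize import least_squares
C={c:ctrl.get_calibration(c) for c in("top","side")}
def proj(c,X):
    k=C[c];p=np.asarray(k["R"])@X+np.ravel(k["t"]);p=np.asarray(k["K"])@p;return p[:2]/p[2]
def fr(p,v):
    X,Y,yaw=p;c,s=np.cos(yaw),np.sin(yaw)
    return np.array([X+c*v[0]-s*v[1],Y+s*v[0]+c*v[1],v[2]])
def cr(p,th,v): # rotation about frame y
    c,s=np.cos(th),np.sin(th)
    return fr(p,(c*v[0]+s*v[2],v[1],145-s*v[0]+c*v[2]))
E
python3 - <<'E'
from fit import *
T=lambda u,v:np.array([150+u/4,130+v/4]); S=lambda u,v:np.array([180+u/4.444,140+v/4.444])
cp=[("top",T(85,350),(-85,112,0)),("top",T(508,397),(-85,-112,0)),("top",T(150,60),(85,112,0)),("top",T(538,105),(85,-112,0)),
("top",T(188,140),(42,80,1)),("top",T(468,175),(42,-80,1)),("top",T(455,312),(-42,-80,1)),("top",T(168,277),(-42,80,1)),
("side",S(257,327),(-85,-116,0)),("side",S(502,283),(85,-116,0)),("side",S(120,125),(-85,112,0)),("side",S(360,100),(85,112,0))]
fp=[("top",T(647.5,244),(0,-172,203))]
def res(q):
    r=[proj(c,cr(q[:3],q[3],v))-u for c,u,v in cp]+[proj(c,fr(q[:3],v))-u for c,u,v in fp]
    return np.ravel(r)
s=least_squares(res,[500,80,-0.1,0],loss="soft_l1")
print(np.round(s.x,4)); print(np.round(s.fun.reshape(-1,2),1).tolist())
q=s.x
b=least_squares(lambda a:np.ravel([proj("top",fr(q[:3],(40*np.cos(a[0])*k,-172+40*np.sin(a[0])*k,203)))-u for k,u in((1,T(724,231)),(-1,T(571,257)))]),[-1.4])
print("bar angle in frame",b.x,b.fun, "world",b.x+q[2])
for n,v in(("A",(-85,0,0)),("B",(85,0,0))):print(n,cr(q[:3],q[3],v))
print("knob",fr(q[:3],(0,-172,203)))
def inv(c,uv,z):
    k=C[c];d=k["R"].T@np.linalg.solve(k["K"],[*uv,1]);o=-k["R"].T@np.ravel(k["t"]);return o+d*(z-o[2])/d[2]
for n,uv,z in(("bottle",(313.8,257.1),75),("spool",(145,162),50),("cutters",(213,256),6)):print(n,inv("top",uv,z))
E
```

```text
[ 5.22602e+02  3.99000e+01 -1.05000e-01  1.63900e-01]
[[1.0, -1.3], [-0.2, 0.3], [-0.8, 0.3], [-0.4, 1.6], [0.4, -1.1], [1.2, -0.7], [0.4, 0.4], [-1.3, -0.2], [-0.2, 0.2], [-0.1, -0.2], [-0.3, 0.2], [-4.6, -0.0], [0.2, -0.3]]
bar angle in frame [-1.27196977] [-0.03007008 -0.27185851  0.34982662 -0.34524826] world [-1.37699861]
A [439.203485    48.69158969 158.87067227]
B [606.00051398  31.10838955 131.12932773]
knob [ 504.57023298 -131.15221117  203.        ]
bottle [ 373.38251729 -156.09949228   75.        ]
spool [597.90307041 256.00155551  50.        ]
cutters [373.30254242  82.89987699   6.        ]
```

>>> play_rows(
  motion=[
    [[0,0,0],[0,0,6.87]],
    [[0,0,0],[0,0,6.87]],
    [[0,0,0],[0,0,6.87]],
    [[0,0,0],[0,0,6.87]],
    [[0,0,0],[0,0,6.87]],
    [[0,0,0],[0,0,6.87]],
    [[0,0,0],[0,0,6.87]],
    [[0,0,0],[0,0,6.87]],
    [[0,0,0],[0,0,6.87]],
    [[0,0,0],[0,0,6.87]],
    [[0,0,0],[0,0,6.87]],
    [[0,0,0],[0,0,6.87]],
  ],
  fingers=34,
)

```text
time_s: 2.0
eef_pos: [123.7, 510.2, 231.3]
ee_rot: [-0.0, 0.998, -0.056, 0.0]
force: [-0.5, 0.4, -0.3]
grip_width: 0.401
```

>>> play_rows(
  motion=[
    [[22.6,26.6,0],[0,0,0]],
    [[22.6,26.6,0],[0,0,0]],
    [[22.6,26.6,0],[0,0,0]],
    [[22.6,26.6,0],[0,0,0]],
    [[22.6,26.6,0],[0,0,0]],
    [[22.6,26.6,0],[0,0,0]],
    [[22.6,26.6,0],[0,0,0]],
    [[22.6,26.6,0],[0,0,0]],
    [[22.6,26.6,0],[0,0,0]],
    [[22.6,26.6,0],[0,0,0]],
    [[22.6,26.6,0],[0,0,0]],
    [[22.6,26.6,0],[0,0,0]],
    [[22.6,26.6,0],[0,0,0]],
    [[22.6,26.6,0],[0,0,0]],
    [[22.6,26.6,0],[0,0,0]],
    [[22.6,26.6,0],[0,0,0]],
    [[0,0,0],[0,0,0]],
  ],
)

```text
time_s: 3.42
eef_pos: [440.7, 44.7, 231.1]
ee_rot: [0.001, 0.998, -0.055, 0.0]
force: [0.5, 0.7, -0.6]
grip_width: 0.397
```

```bash
cat >> fit.py <<'E'
from scipy.spatial.transform import Rotation as Ro
def tool():
    s=ctrl.sense();w,x,y,z=s["ee_rot"];return np.array(s["eef_pos"]),Ro.from_quat([x,y,z,w]).as_matrix(),s
def wproj(P,R,X):
    k=ctrl.get_calibration("wrist");M=np.asarray(k["tool_from_camera"])
    t=R.T@(X-P);c=M[:3,:3].T@(t-M[:3,3]);p=k["K"]@c;return p[:2]/p[2]
def wray(P,R,uv,z):
    k=ctrl.get_calibration("wrist");M=np.asarray(k["tool_from_camera"])
    d=R@(M[:3,:3]@np.linalg.solve(k["K"],[*uv,1]));o=P+R@M[:3,3];return o+d*(z-o[2])/d[2]
Q=(522.6,39.9,-0.105)
E
python3 - <<'E'
from fit import *
import cv2
P,R,s=tool();print(P,np.degrees(np.arctan2(R[1,0],R[0,0])),s["time_s"],s["joints"],s["grip_width"])
im=ctrl.capture("wrist")[:,:,::-1].copy()
for y in(-50,0,50):
  for x in (-85,85): print(x,y,wproj(P,R,cr(Q,.164,(x,y,0))))
  cv2.circle(im,tuple(int(a) for a in wproj(P,R,cr(Q,.164,(-85,y,0)))),3,(0,0,255),1)
cv2.imwrite("pics/w1.png",cv2.resize(im,(768,576)))
# lamp triangulate
from scipy.optimize import least_squares
print(least_squares(lambda X:np.r_[proj("top",X)-(314,72),proj("side",X)-(345,152)],[650,-100,300]).x)
E
```

```text
[440.710503    44.72813066 231.10599257] -6.3170791474630965 3.4167 [-1.63905486e-01  1.30485817e-01  1.72767653e+00 -1.06007947e-03
  1.28244612e+00 -5.33502042e-02] 0.39654812138501666
-85 -50 [255.09362272 271.28027156]
85 -50 [465.43274487 252.08826244]
-85 0 [254.6363516  205.87437333]
85 0 [478.0640731  192.25198212]
-85 50 [254.11114429 130.75120394]
85 50 [492.36525756 124.50537095]
[ 726.93203701 -123.01324237  278.14223941]
```

View pics/w1.png

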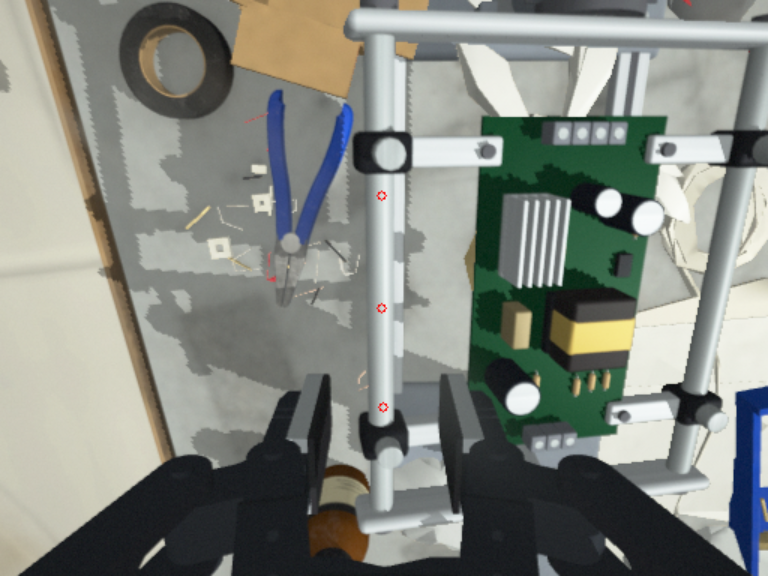

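>>> play_rows(
  motion=[
    [[0,0,23],[0,0,0]],
    [[0,0,23],[0,0,0]],
    [[0,0,23],[0,0,0]],
    [[0,0,22],[0,0,0]],
    [[0,0,0],[0,0,0]],
    [[0,0,0],[0,0,0]],
  ],
)

```text
time_s: 3.97
eef_pos: [437.8, 49.4, 140.5]
ee_rot: [-0.0, 0.999, -0.053, -0.001]
force: [-0.2, -0.4, 0.6]
grip_width: 0.397
```

>>> play_rows(
  motion=[
    [[0,0,0],[0,0,0]],
    [[0,0,0],[0,0,0]],
    [[0,0,0],[0,0,0]],
    [[0,0,0],[0,0,0]],
    [[0,0,0],[0,0,0]],
    [[0,0,0],[0,0,0]],
    [[0,0,0],[0,0,0]],
    [[0,0,0],[0,0,0]],
  ],
  fingers=0,
  squeeze=20,
)

```text
time_s: 4.63
eef_pos: [439.2, 48.9, 141.0]
ee_rot: [-0.0, 0.999, -0.053, 0.001]
force: [6.0, 2.6, 0.7]
grip_width: 0.13
```

Run:
```python
from fit import *
P,R,s=tool();print(P,s["joints"],s["force"],s["wrist_torque"],s["grip_width"]*85.4)
th0=.164
n=20
a=np.linspace(th0,np.pi,n+1)
o=[fr(Q,(-85*np.cos(t),0,145+85*np.sin(t)-19)) for t in a]
d=np.diff(o,axis=0)@R
print(np.round(d,1).tolist(), np.linalg.norm(d[0]))
```

```text
[439.24543816  48.90600877 141.0464322 ] [-1.55764953e-01  2.31250724e-01  1.86205602e+00  7.09132774e-04
  1.04535314e+00 -5.00498147e-02] [5.96814409 2.59554772 0.68311258] [ 0.34068556 -0.81221742 -0.04315279] 11.137897508037724
[[3.0, -0.0, -12.3], [4.8, -0.0, -11.7], [6.5, -0.0, -10.8], [8.0, -0.0, -9.8], [9.4, -0.0, -8.5], [10.5, -0.0, -7.0], [11.5, -0.0, -5.3], [12.1, -0.0, -3.6], [12.5, -0.0, -1.7], [12.6, -0.0, 0.1], [12.5, -0.0, 2.0], [12.0, -0.0, 3.8], [11.3, -0.0, 5.6], [10.4, -0.0, 7.2], [9.2, -0.0, 8.7], [7.8, -0.0, 9.9], [6.3, -0.0, 11.0], [4.6, 0.0, 11.8], [2.8, 0.0, 12.3], [0.9, 0.0, 12.6]] 12.643084732740052
```

>>> play_rows(
  motion=[
    [[3,0,-12.3],[0,0,0]],
    [[4.8,0,-11.7],[0,0,0]],
    [[6.5,0,-10.8],[0,0,0]],
    [[8,0,-9.8],[0,0,0]],
    [[9.4,0,-8.5],[0,0,0]],
    [[10.5,0,-7],[0,0,0]],
    [[11.5,0,-5.3],[0,0,0]],
    [[12.1,0,-3.6],[0,0,0]],
    [[12.5,0,-1.7],[0,0,0]],
  ],
)

```text
time_s: 5.38
eef_pos: [515.8, 40.7, 212.0]
ee_rot: [0.0, 0.999, -0.053, -0.001]
force: [-4.0, 0.5, 3.8]
grip_width: 0.13
```

Run:
```python
from fit import *
P,R,s=tool();print(P,s["force"],s["wrist_torque"],s["grip_width"]*85.4, fr(Q,(-85*np.cos(1.504),0,145+85*np.sin(1.504)-19)))
```

```text
[515.75042289  40.65469688 211.98999647] [-4.03365267  0.523768    3.82584328] [ 0.10092264  0.81970135 -0.04155699] 11.06960173931448 [516.95777961  40.49461998 210.81044615]
```

>>> play_rows(
  motion=[
    [[12.6,0,0.1],[0,0,0]],
    [[12.5,0,2],[0,0,0]],
    [[12,0,3.8],[0,0,0]],
    [[11.3,0,5.6],[0,0,0]],
    [[10.4,0,7.2],[0,0,0]],
    [[9.2,0,8.7],[0,0,0]],
    [[7.8,0,9.9],[0,0,0]],
    [[6.3,0,11],[0,0,0]],
    [[4.6,0,11.8],[0,0,0]],
    [[2.8,0,12.3],[0,0,0]],
    [[0.9,0,12.6],[0,0,0]],
    [[0,0,0],[0,0,0]],
    [[0,0,0],[0,0,0]],
    [[0,0,0],[0,0,0]],
  ],
)

```text
time_s: 6.55
eef_pos: [607.1, 30.8, 125.4]
ee_rot: [0.0, 0.999, -0.053, 0.001]
force: [6.3, -0.1, -1.6]
grip_width: 0.128
```

Run:
```python
from fit import *
P,R,s=tool();print(P,s["force"],s["wrist_torque"],s["grip_width"]*85.4, fr(Q,(85,0,126)))
```

```text
[607.08884272  30.75782825 125.37457362] [ 6.30783601 -0.13594545 -1.56109683] [-0.09158529 -0.98891999  0.02745852] 10.925554151944617 [607.13186783  30.99139065 126.        ]
```

>>> play_rows(
  motion=[
    [[0,0,0],[0,0,0]],
    [[0,0,0],[0,0,0]],
    [[0,0,0],[0,0,0]],
    [[0,0,0],[0,0,0]],
    [[0,0,0],[0,0,0]],
    [[0,0,-20],[0,0,0]],
    [[0,0,-30],[0,0,0]],
    [[0,0,-30],[0,0,0]],
    [[0,0,-30],[0,0,0]],
    [[-40,0,0],[0,0,0]],
    [[-40,0,0],[0,0,0]],
    [[-40,0,0],[0,0,0]],
    [[-40,0,0],[0,0,0]],
    [[-40,0,0],[0,0,0]],
    [[-30,0,0],[0,0,0]],
    [[0,0,0],[0,0,0]],
    [[0,0,0],[0,0,0]],
  ],
  fingers=34,
)

```text
time_s: 7.97
eef_pos: [376.8, 55.4, 236.6]
ee_rot: [0.0, 0.999, -0.053, 0.001]
force: [0.1, -0.1, -0.7]
grip_width: 0.398
```

Run:
```python
from fit import *
import cv2
P,R,s=tool();print(P,s["time_s"],s["force"])
np.save("P.npy",P);np.save("R.npy",R)
w=ctrl.capture("wrist")[:,:,::-1].copy()
si=ctrl.capture("side")[:,:,::-1].copy()
a=cv2.resize(w,(512,384));b=cv2.resize(si[140:275,180:320],(398,384),interpolation=cv2.INTER_CUBIC)
cv2.imwrite("pics/w2.png",cv2.resize(w,(768,576)))
cv2.imwrite("pics/s2.png",cv2.resize(si[140:275,180:320],(622,600),interpolation=cv2.INTER_CUBIC))
```

```text
[376.82540605  55.40951099 236.57856739] 7.9667 [ 0.05398297 -0.07328209 -0.70015817]
```

View pics/w2.png

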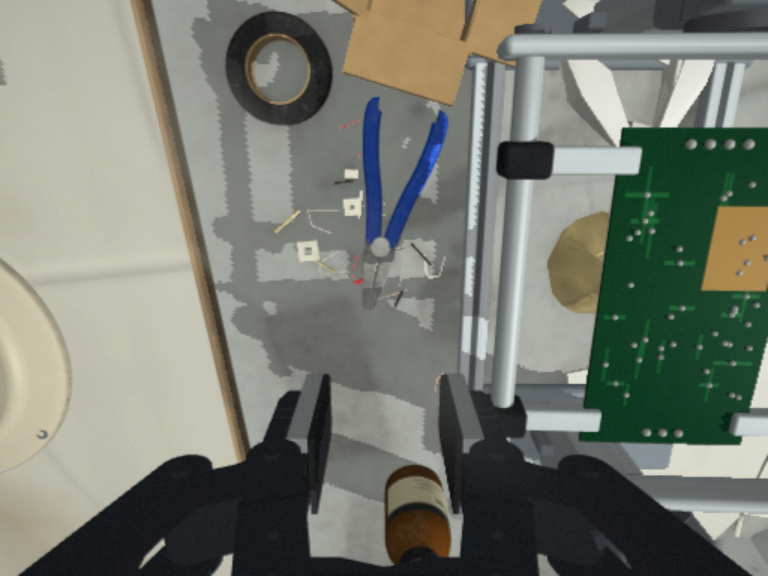

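View pics/s2.png

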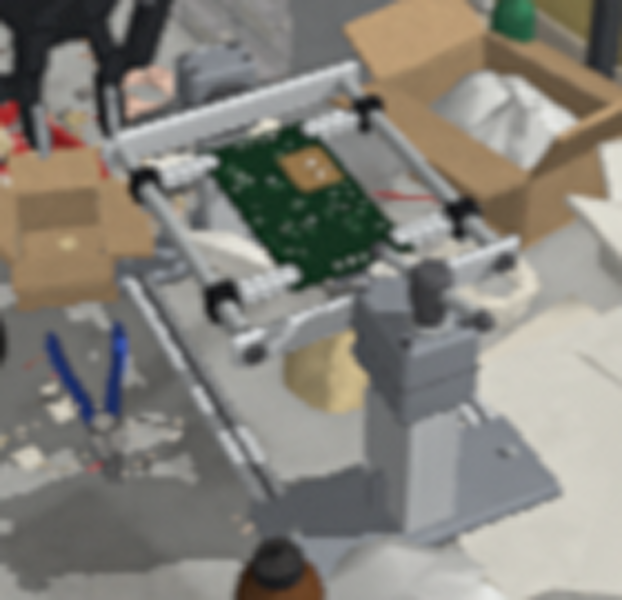

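Run:
```python
from fit import *
S=lambda v:np.round((v-np.array([180,140]))*4.444,1)
for t in(3.0,3.07,np.pi,3.2): print(t,S(proj("side",cr(Q,t,(85,-116,0)))),S(proj("side",cr(Q,t,(-85,-116,0)))))
print("init",S(proj("side",cr(Q,.164,(-85,-116,0)))),S(proj("side",cr(Q,.164,(85,-116,0)))))
P=np.load("P.npy");R=np.load("R.npy")
for t in(3.0,3.07,np.pi,3.2):
  f=lambda y:wproj(P,R,cr(Q,t,(85,y,0)))*1.5
  # rod column at rows 60..400
  p,q=f(60),f(-60);print(t,p+(q-p)*(100-p[1])/(q[1]-p[1]),p+(q-p)*(380-p[1])/(q[1]-p[1]), wproj(P,R,cr(Q,t,(42,80,-1)))*1.5,wproj(P,R,cr(Q,t,(42,-80,-1)))*1.5)
```

```text
3.0 [257.  360.5] [505. 250.]
3.07 [255.7 353.5] [505.2 257.1]
3.141592653589793 [255.1 345.9] [504.8 264.6]
3.2 [255.1 339.6] [504.  270.7]
init [256.3 327.7] [501.6 282.1]
3.0 [523.78991262 100.        ] [501.38050991 380.        ] [620.149339   130.30340944] [577.59661804 438.3576943 ]
3.07 [525.81658124 100.        ] [503.07926689 380.        ] [622.53185866 130.32172347] [579.11304362 441.48602269]
3.141592653589793 [529.01092809 100.        ] [505.7567737 380.       ] [625.52719936 130.34071976] [581.09950504 444.76192603]
3.2 [532.50803527 100.        ] [508.6880547 380.       ] [628.39385096 130.35635581] [583.04894652 447.48174614]
```

The board is solder side up. The side-view caps, at (254,352) and (504,260), give theta of about 3.09, so it is about 0.05 short of level. I'll nudge the far rod down with closed fingers until its top is at z = 151.

>>> play_rows(
  motion=[
    [[38,0,0],[0,0,0]],
    [[38,0,0],[0,0,0]],
    [[38,0,0],[0,0,0]],
    [[38,0,0],[0,0,0]],
    [[38,0,0],[0,0,0]],
    [[38,0,0],[0,0,0]],
    [[3,0,0],[0,0,0]],
    [[0,0,25],[0,0,0]],
    [[0,0,25],[0,0,0]],
    [[0,0,16],[0,0,0]],
    [[0,0,0],[0,0,0]],
  ],
  fingers=0,
)

```text
time_s: 8.98
eef_pos: [605.9, 30.9, 165.5]
ee_rot: [-0.0, 0.999, -0.053, -0.004]
force: [0.6, -0.2, -0.3]
grip_width: 0.0
```

>>> play_rows(
  motion=[
    [[0,0,5],[0,0,0]],
    [[0,0,3],[0,0,0]],
    [[0,0,3],[0,0,0]],
    [[0,0,2],[0,0,0]],
    [[0,0,0],[0,0,0]],
    [[0,0,0],[0,0,0]],
  ],
)

```text
time_s: 9.48
eef_pos: [607.2, 30.9, 157.4]
ee_rot: [0.0, 0.999, -0.053, 0.0]
force: [-0.8, 0.6, 0.2]
grip_width: -0.001
```

>>> play_rows(
  motion=[
    [[0,0,1],[0,0,0]],
    [[0,0,1],[0,0,0]],
    [[0,0,1],[0,0,0]],
    [[0,0,0],[0,0,0]],
  ],
)

```text
time_s: 9.82
eef_pos: [607.2, 30.9, 154.0]
ee_rot: [0.0, 0.999, -0.053, 0.0]
force: [-0.2, -0.8, 0.7]
grip_width: 0.001
```

>>> play_rows(
  motion=[
    [[0,0,1],[0,0,0]],
    [[0,0,1],[0,0,0]],
    [[0,0,1],[0,0,0]],
    [[0,0,0.5],[0,0,0]],
    [[0,0,0],[0,0,0]],
    [[0,0,0],[0,0,0]],
  ],
)

```text
time_s: 10.32
eef_pos: [606.9, 30.9, 150.3]
ee_rot: [-0.0, 0.999, -0.053, -0.0]
force: [0.7, 0.9, 0.8]
grip_width: 0.002
```

Run:
```python
from fit import *
P,R,s=tool();print(P,s["time_s"],s["force"])
for i in range(3):
  ctrl.capture("wrist");P,R,s=tool();print(P,s["force"])
```

```text
[606.88287463  30.89277274 150.3242789 ] 10.3167 [0.73244454 0.88483252 0.84113685]
[606.90412552  30.87861494 150.32781056] [ 0.05109421 -0.35259968 -0.01378319]
[606.86486031  30.93657122 150.31748321] [0.14774775 0.60245807 0.28369654]
[606.89147368  30.88815554 150.34509214] [ 0.41650235 -0.04800908 -0.25191894]
```

>>> play_rows(
  motion=[
    [[0,0,-20],[0,0,0]],
    [[0,0,-40],[0,0,0]],
    [[0,0,-40],[0,0,0]],
    [[0,0,-20],[0,0,0]],
    [[-40,0,0],[0,0,-5.7]],
    [[-40,0,0],[0,0,-5.7]],
    [[-40,0,0],[0,0,-5.7]],
    [[-40,0,0],[0,0,0]],
    [[-40,0,0],[0,0,0]],
    [[-20,0,0],[0,0,0]],
    [[0,0,0],[0,0,0]],
    [[0,0,0],[0,0,0]],
  ],
)

```text
time_s: 11.47
eef_pos: [389.1, 12.4, 271.0]
ee_rot: [0.0, 0.995, 0.096, 0.001]
force: [0.2, -0.8, 0.7]
grip_width: 0.001
```

```bash
cat > cap.py <<'E'
from fit import *
import cv2
def caps(new):
    old=cv2.resize(cv2.imread("pics/s2.png"),(1,1)) # noqa
    old=cv2.imread("pics/s2.png").astype(np.float32);new=cv2.resize(new[140:275,180:320],(622,600),interpolation=cv2.INTER_CUBIC).astype(np.float32)
    r=[]
    for x,y in((254,352),(504,260)):
        t=old[y-24:y+24,x-18:x+18];w=new[y-54:y+54,x-38:x+38]
        m=cv2.matchTemplate(w,t,cv2.TM_CCOEFF_NORMED);_,v,_,l=cv2.minMaxLoc(m);r.append((l[0]-20,l[1]-30,round(v,3)))
    return r
E
python3 - <<'E'
from cap import *
P,R,s=tool();print(P,np.arctan2(R[1,0],R[0,0]),s["time_s"])
im=ctrl.capture("side")[:,:,::-1].copy();print(caps(im)); cv2.imwrite("pics/s3.png",im)
E
```

```text
[389.06207727  12.38111233 271.00717654] 0.19176549543780952 11.4667
[(0, -6, 0.965), (0, 6, 0.973)]
```

>>> play_rows(
  motion=[
    [[14.3,33.3,0],[0,0,0]],
    [[14.3,33.3,0],[0,0,0]],
    [[14.3,33.3,0],[0,0,0]],
    [[14.3,33.3,0],[0,0,0]],
    [[14.3,33.3,0],[0,0,0]],
    [[14.3,33.3,0],[0,0,0]],
    [[0,0,0],[0,0,0]],
    [[0,0,0],[0,0,0]],
  ],
  fingers=36,
)

```text
time_s: 12.18
eef_pos: [512.8, -168.2, 268.8]
ee_rot: [-0.001, 0.995, 0.096, -0.001]
force: [0.0, 0.8, 0.7]
grip_width: 0.421
```

Run:
```python
from cap import *
P,R,s=tool();print(P,np.arctan2(R[1,0],R[0,0]),s["joints"])
w=ctrl.capture("wrist")[:,:,::-1].copy()
k=fr(Q,(0,-172,203))
for n in(-40,0,40):
  u=wproj(P,R,k+n*np.array([np.cos(-1.377),np.sin(-1.377),0]));cv2.circle(w,tuple(int(round(a)) for a in u),3,(0,0,255),1)
for d in ctrl.spot_in("wrist","knob_grip"):
  uv=np.array(d["position"])*(512,384);print(d["p"],uv,wray(P,R,uv,203))
print(k)
a=w;b=ctrl.capture("side")[:,:,::-1]
cv2.imwrite("pics/w4.png",cv2.resize(np.vstack([a[:,56:456],b[60:260,100:500]]),(600,876))[:600] if 0 else cv2.resize(np.hstack([a[:,96:416],b[:,150:470]]),(800,480)))
```

```text
[ 512.7891927  -168.24003986  268.7528787 ] 0.19143069214011346 [-5.34283941e-01  3.23043042e-01  1.38610105e+00  1.26572511e-04
  1.43502767e+00 -7.25730260e-01]
0.64 [250.9824 153.6   ] [ 500.69463645 -128.81697968  203.        ]
[ 504.57316696 -131.15272079  203.        ]
```

View pics/w4.png

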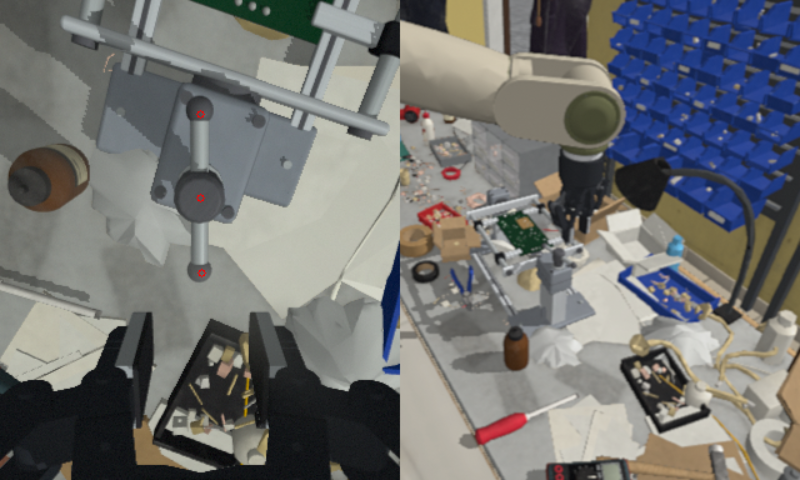

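The predicted knob points (red) match the ball ends at (200,112) and (200,270) and the hub at (200,198). The side view shows the lamp is clear of the gripper, so I'll descend on the near ball end.

>>> play_rows(
  motion=[
    [[-1,0,27],[0,0,0]],
    [[0,0,27],[0,0,0]],
    [[0,0,26],[0,0,0]],
    [[0,0,0],[0,0,0]],
    [[0,0,0],[0,0,0]],
  ],
)

```text
time_s: 12.75
eef_pos: [510.6, -166.6, 190.8]
ee_rot: [-0.0, 0.995, 0.097, -0.0]
force: [0.8, -0.3, 1.0]
grip_width: 0.424
```

>>> play_rows(
  motion=[
    [[0,0,0],[0,0,0]],
    [[0,0,0],[0,0,0]],
    [[0,0,0],[0,0,0]],
    [[0,0,0],[0,0,0]],
    [[0,0,0],[0,0,0]],
    [[0,0,0],[0,0,0]],
    [[0,0,0],[0,0,0]],
    [[0,0,0],[0,0,0]],
  ],
  fingers=0,
  squeeze=40,
)

```text
time_s: 13.42
eef_pos: [511.6, -167.5, 192.5]
ee_rot: [0.001, 0.995, 0.096, 0.002]
force: [0.4, 1.0, 7.5]
grip_width: 0.113
```

```bash
cat > kt.py <<'E'
from cap import *
K=fr(Q,(0,-172,203))
def rep(n=6):
    T=[];F=[]
    for i in range(n):
        P,R,s=tool();f=np.array(s["force"]);m=s["wrist_torque"]
        r=P-K;T.append([r[0]*f[1]/1e3-r[1]*f[0]/1e3,m[2]]);F.append(f)
        if i<n-1: ctrl.capture("wrist")
    r=P-K;T=np.array(T)
    print("t",round(s["time_s"],2),"P",np.round(P,1),"r",round(np.hypot(*r[:2]),1),"phi",round(np.arctan2(r[1],r[0]),3),"yaw",round(np.arctan2(R[1,0],R[0,0]),3),"j6",round(s["joints"][5],2),"w",round(s["grip_width"]*85.4,1))
    print("F",np.round(np.mean(F,0),2),"rxF",T[:,0].mean().round(4),"Mz",T[:,1].mean().round(4),"T",T.sum(1).mean().round(4),"sd",(T.sum(1).std()/n**.5).round(4))
    return P,R,s
E
python3 -c "
from kt import *
rep()"
```

```text
t 13.67 P [ 511.6 -167.5  192.5] r 37.1 phi -1.379 yaw 0.193 j6 -0.73 w 9.5
F [0.39 1.45 7.19] rxF 0.0244 Mz 0.0323 T 0.0567 sd 0.0096
```

>>> play_rows(
  motion=[
    [[-3.9,-0.2,0],[0,0,6]],
    [[-3.9,-0.2,0],[0,0,6]],
    [[-3.9,-0.2,0],[0,0,6]],
    [[-3.9,-0.2,0],[0,0,6]],
    [[-3.9,-0.2,0],[0,0,6]],
    [[-3.9,-0.2,0],[0,0,6]],
    [[0,0,0],[0,0,0]],
  ],
)

```text
time_s: 14.25
eef_pos: [488.4, -164.7, 192.5]
ee_rot: [0.0, 0.976, -0.219, 0.002]
force: [-0.0, 1.9, 7.2]
grip_width: 0.114
```

```bash
python3 -c "
from kt import *
rep()"
```

```text
t 14.5 P [ 488.4 -164.7  192.4] r 37.3 phi -2.021 yaw -0.436 j6 -0.12 w 9.5
F [-1.55  2.11  8.6 ] rxF -0.0863 Mz 0.0071 T -0.0792 sd 0.0144
```

>>> play_rows(
  motion=[
    [[-2.6,-0.1,0],[0,0,4]],
    [[-2.6,-0.1,0],[0,0,4]],
    [[-1.3,0,0],[0,0,2]],
    [[-0.65,0,0],[0,0,1]],
    [[-0.65,0,0],[0,0,1]],
    [[-0.65,0,0],[0,0,1]],
    [[-0.65,0,0],[0,0,1]],
    [[-0.65,0,0],[0,0,1]],
  ],
)

```text
time_s: 15.17
eef_pos: [480.6, -160.0, 192.5]
ee_rot: [0.0, 0.94, -0.342, 0.002]
force: [0.8, -0.2, 7.1]
grip_width: 0.109
```

```bash
python3 -c "
from kt import *
rep()"
```

```text
t 15.42 P [ 480.5 -159.9  192.5] r 37.5 phi -2.266 yaw -0.697 j6 0.14 w 9.8
F [ 0.58 -0.39  7.27] rxF 0.0261 Mz 0.068 T 0.0941 sd 0.0102
```

>>> play_rows(
  motion=[
    [[-0.97,0,0],[0,0,1.5]],
    [[-0.97,0,0],[0,0,1.5]],
    [[-0.97,0,0],[0,0,1.5]],
    [[-0.97,0,0],[0,0,1.5]],
    [[-0.97,0,0],[0,0,1.5]],
    [[-0.97,0,0],[0,0,1.5]],
    [[-0.97,0,0],[0,0,1.5]],
    [[-0.97,0,0],[0,0,1.5]],
  ],
)

```text
time_s: 16.08
eef_pos: [475.0, -154.6, 192.5]
ee_rot: [0.0, 0.899, -0.439, 0.002]
force: [0.0, -0.1, 7.1]
grip_width: 0.111
```

```bash
python3 -c "
from kt import *
rep(1);rep(5)"
```

```text
t 16.08 P [ 475.  -154.6  192.5] r 37.7 phi -2.472 yaw -0.908 j6 0.36 w 9.5
F [ 0.01 -0.09  7.1 ] rxF 0.0031 Mz 0.1067 T 0.1098 sd 0.0
t 16.28 P [ 474.9 -154.5  192.4] r 37.8 phi -2.475 yaw -0.907 j6 0.36 w 9.3
F [-0.94 -0.53  7.69] rxF -0.0064 Mz 0.1081 T 0.1017 sd 0.0114
```

>>> play_rows(
  motion=[
    [[-1.3,0,0],[0,0,2]],
    [[-1.3,0,0],[0,0,2]],
    [[-1.3,0,0],[0,0,2]],
    [[-1.3,0,0],[0,0,2]],
    [[-1.3,0,0],[0,0,2]],
  ],
)

```text
time_s: 16.7
eef_pos: [471.2, -149.2, 192.5]
ee_rot: [0.0, 0.857, -0.515, 0.002]
force: [-1.8, -0.8, 8.2]
grip_width: 0.112
```

```bash
python3 -c "
from kt import *
rep(1);rep(5)"
```

```text
t 16.7 P [ 471.2 -149.2  192.5] r 38.0 phi -2.646 yaw -1.083 j6 0.54 w 9.6
F [-1.81 -0.76  8.22] rxF -0.0072 Mz 0.1606 T 0.1534 sd 0.0
t 16.9 P [ 471.1 -149.1  192.4] r 38.0 phi -2.65 yaw -1.081 j6 0.54 w 10.2
F [-2.07 -0.47  8.84] rxF -0.0213 Mz 0.0948 T 0.0735 sd 0.0207
```

>>> play_rows(
  motion=[
    [[0,0,0],[0,0,0]],
    [[0,0,0],[0,0,0]],
    [[0,0,0],[0,0,0]],
    [[0,0,0],[0,0,0]],
  ],
  fingers=18,
)

```text
time_s: 17.23
eef_pos: [470.5, -148.5, 190.5]
ee_rot: [0.0, 0.857, -0.515, -0.0]
force: [0.2, -0.5, -0.6]
grip_width: 0.211
```

>>> play_rows(
  motion=[
    [[-1,0,0],[0,0,0]],
    [[-1,0,0],[0,0,0]],
    [[-1,0,0],[0,0,0]],
    [[-1.3,0,0],[0,0,2]],
    [[-1.3,0,0],[0,0,2]],
  ],
)

```text
time_s: 17.65
eef_pos: [468.3, -144.0, 190.6]
ee_rot: [0.0, 0.838, -0.545, 0.001]
force: [3.5, -3.3, -2.2]
grip_width: 0.21
```

>>> play_rows(
  motion=[
    [[-1,0,0],[0,0,1.5]],
    [[-1,0,0],[0,0,1.5]],
    [[-1,0,0],[0,0,1.5]],
  ],
)

```text
time_s: 17.9
eef_pos: [467.2, -141.2, 190.6]
ee_rot: [0.0, 0.816, -0.577, 0.001]
force: [3.4, -3.1, -2.0]
grip_width: 0.209
```

```bash
cat >> kt.py <<'E'
def tt():
    P,R,s=tool();print("Ftan",np.round(R.T@s["force"],2),"tau",np.round(s["tau"],3))
E
python3 -c "
from kt import *
tt();rep(1);rep(3);tt()"
```

```text
Ftan [ 4.02 -2.22  2.03] tau [  0.908 -38.551 -23.625   0.258   0.997  -0.416]
t 17.9 P [ 467.2 -141.2  190.6] r 38.7 phi -2.88 yaw -1.231 j6 0.7 w 17.9
F [ 3.43 -3.05 -2.02] rxF 0.1485 Mz 0.0061 T 0.1546 sd 0.0
t 18.0 P [ 467.1 -141.   190.6] r 38.8 phi -2.884 yaw -1.23 j6 0.7 w 18.0
F [ 3.16 -2.33 -1.57] rxF 0.1186 Mz 0.0079 T 0.1265 sd 0.0147
Ftan [ 3.07 -1.26  1.82] tau [  0.973 -38.597 -23.628   0.232   0.863   0.36 ]
```

>>> play_rows(
  motion=[
    [[-1,0,0],[0,0,1.5]],
    [[-1,0,0],[0,0,1.5]],
    [[-1,0,0],[0,0,1.5]],
  ],
)

```text
time_s: 18.25
eef_pos: [466.3, -138.3, 190.6]
ee_rot: [0.0, 0.793, -0.609, 0.001]
force: [2.7, -2.4, -0.6]
grip_width: 0.208
```

>>> play_rows(
  motion=[
    [[-1,0,0],[0,0,1.5]],
    [[-1,-0.1,0],[0,0,1.5]],
    [[-1,0,0],[0,0,1.5]],
  ],
)

```text
time_s: 18.5
eef_pos: [465.7, -135.4, 190.6]
ee_rot: [0.0, 0.769, -0.639, 0.001]
force: [2.3, -3.7, -0.7]
grip_width: 0.206
```

>>> play_rows(
  motion=[
    [[-1,0,0],[0,0,1.5]],
    [[-1,-0.1,0],[0,0,1.5]],
    [[-1,0,0],[0,0,1.5]],
  ],
)

```text
time_s: 18.75
eef_pos: [465.3, -132.5, 190.6]
ee_rot: [0.0, 0.743, -0.669, 0.001]
force: [3.6, -3.4, -1.5]
grip_width: 0.208
```

```bash
python3 -c "
from kt import *
tt();rep(1)"
```

```text
Ftan [ 3.75 -3.24  1.53] tau [  1.261 -37.99  -23.228   0.415   1.148  -0.413]
t 18.75 P [ 465.3 -132.5  190.6] r 39.3 phi -3.108 yaw -1.466 j6 0.95 w 17.8
F [ 3.62 -3.39 -1.52] rxF 0.1381 Mz 0.0193 T 0.1573 sd 0.0
```

>>> play_rows(
  motion=[
    [[-1,-0.2,0],[0,0,1.5]],
    [[-1,-0.2,0],[0,0,1.5]],
    [[-1,-0.2,0],[0,0,1.5]],
    [[-1,-0.2,0],[0,0,1.5]],
  ],
)

```text
time_s: 19.08
eef_pos: [465.4, -128.6, 190.6]
ee_rot: [0.0, 0.707, -0.707, 0.001]
force: [0.2, -4.7, -1.5]
grip_width: 0.207
```

>>> play_rows(
  motion=[
    [[-1,-0.1,0],[0,0,1.5]],
    [[-1,-0.1,0],[0,0,1.5]],
    [[-1,0,0],[0,0,1.5]],
    [[-1,0,0],[0,0,1.5]],
  ],
)

```text
time_s: 19.42
eef_pos: [465.7, -124.7, 190.6]
ee_rot: [-0.001, -0.669, 0.743, -0.0]
force: [0.4, -6.1, -1.6]
grip_width: 0.21
```

>>> play_rows(
  motion=[
    [[-1,-0.1,0],[0,0,1.5]],
    [[-1,0,0],[0,0,1.5]],
    [[-1,0,0],[0,0,1.5]],
    [[-1,0,0],[0,0,1.5]],
  ],
)

```text
time_s: 19.75
eef_pos: [466.4, -120.7, 190.6]
ee_rot: [-0.001, -0.629, 0.777, -0.001]
force: [0.6, -6.1, -0.8]
grip_width: 0.212
```

```bash
python3 -c "
from kt import *
tt();rep(1)"
```

```text
Ftan [ 5.82 -1.81  0.81] tau [  2.483 -37.467 -23.729   1.13    0.659  -0.431]
t 19.75 P [ 466.4 -120.7  190.6] r 39.6 phi 2.876 yaw -1.78 j6 1.28 w 18.1
F [ 0.57 -6.07 -0.8 ] rxF 0.2262 Mz 0.0254 T 0.2516 sd 0.0
```

>>> play_rows(
  motion=[
    [[-1,-0.1,0],[0,0,1.5]],
    [[-1,-0.1,0],[0,0,1.5]],
  ],
)

```text
time_s: 19.92
eef_pos: [466.9, -118.9, 190.6]
ee_rot: [-0.001, -0.609, 0.793, -0.0]
force: [-0.8, -5.4, -0.3]
grip_width: 0.212
```

```bash
python3 -c "
from kt import *
tt();rep(1);rep(5)"
```

```text
Ftan [ 5.46 -0.61  0.26] tau [  2.663 -37.366 -23.932   1.263   0.464  -0.438]
t 19.92 P [ 466.9 -118.9  190.6] r 39.6 phi 2.826 yaw -1.832 j6 1.34 w 18.1
F [-0.82 -5.43 -0.25] rxF 0.2146 Mz 0.0109 T 0.2255 sd 0.0
t 20.12 P [ 466.9 -118.7  190.5] r 39.7 phi 2.822 yaw -1.831 j6 1.34 w 17.9
F [-0.63 -5.19 -0.2 ] rxF 0.2031 Mz -0.0028 T 0.2003 sd 0.0173
```

>>> play_rows(
  motion=[
    [[-1,-0.1,0],[0,0,1.5]],
    [[-1,-0.1,0],[0,0,1.5]],
    [[-1,-0.1,0],[0,0,1.5]],
    [[-1,-0.1,0],[0,0,1.5]],
  ],
)

```text
time_s: 20.45
eef_pos: [468.3, -115.1, 190.5]
ee_rot: [-0.001, -0.566, 0.824, -0.0]
force: [-3.0, -5.9, -0.3]
grip_width: 0.212
```

```bash
cat >> kt.py <<'E'
def t0():
    P,R,s=tool();r=(P-K)[:2];a=np.linalg.norm(r);r=r/a;t=np.array([-r[1],r[0]]);f=np.array(s["force"])[:2]
    Lt=(P[0]*t[1]-P[1]*t[0])/1e3;Lr=(P[0]*r[1]-P[1]*r[0])/1e3
    Ft=(-s["tau"][0]-Lr*(f@r))/Lt;print("tau0 torque",Ft*a/1e3,"Lr",Lr,"tau0",s["tau"][0])
E
python3 -c "
from kt import *
t0();rep(1);rep(5);t0()"
```

```text
tau0 torque 0.2443869777198482 Lr 0.08468424980756693 tau0 2.891421988606453
t 20.45 P [ 468.3 -115.1  190.5] r 39.7 phi 2.724 yaw -1.937 j6 1.45 w 18.1
F [-3.01 -5.89 -0.3 ] rxF 0.2622 Mz 0.0465 T 0.3088 sd 0.0
t 20.65 P [ 468.3 -114.9  190.5] r 39.8 phi 2.72 yaw -1.936 j6 1.45 w 18.1
F [-2.12 -5.12  0.41] rxF 0.2201 Mz -0.001 T 0.2191 sd 0.0217
tau0 torque 0.21867893712132233 Lr 0.0865828461121045 tau0 2.564570903778076
```

>>> play_rows(
  motion=[
    [[-1,-0.1,0],[0,0,1.5]],
    [[-1,-0.1,0],[0,0,1.5]],
    [[-1,-0.1,0],[0,0,1.5]],
    [[-1,-0.1,0],[0,0,1.5]],
  ],
)

```text
time_s: 20.98
eef_pos: [470.0, -111.5, 190.5]
ee_rot: [-0.001, -0.523, 0.853, -0.0]
force: [-3.9, -5.9, 2.0]
grip_width: 0.211
```

```bash
python3 -c "
from kt import *
t0();rep(1);rep(5);t0()"
```

```text
tau0 torque 0.2627645653440381 Lr 0.1350684952302287 tau0 2.996474727988243
t 20.98 P [ 470.  -111.5  190.5] r 39.8 phi 2.625 yaw -2.042 j6 1.57 w 18.0
F [-3.93 -5.95  1.98] rxF 0.283 Mz -0.0239 T 0.2591 sd 0.0
t 21.18 P [ 470.  -111.4  190.5] r 39.9 phi 2.622 yaw -2.041 j6 1.57 w 17.9
F [-3.73 -4.97  1.07] rxF 0.2458 Mz -0.0158 T 0.23 sd 0.0116
tau0 torque 0.22695973297321348 Lr 0.1367846031282535 tau0 2.676149234175682
```

>>> play_rows(
  motion=[
    [[-1,-0.1,0],[0,0,1.5]],
    [[-1,-0.1,0],[0,0,1.5]],
    [[-1,-0.1,0],[0,0,1.5]],
    [[-1,-0.1,0],[0,0,1.5]],
    [[-1,-0.1,0],[0,0,1.5]],
    [[-1,-0.1,0],[0,0,1.5]],
  ],
)

```text
time_s: 21.68
eef_pos: [473.2, -106.5, 190.4]
ee_rot: [-0.002, -0.454, 0.891, 0.0]
force: [-6.2, -5.4, 2.1]
grip_width: 0.207
```

```bash
python3 -c "
from kt import *
t0();rep(1);rep(5);t0()
print(caps(ctrl.capture('side')[:,:,::-1].copy()))"
```

```text
tau0 torque 0.2958724351754695 Lr 0.20813255230007394 tau0 2.930891588330269
t 21.68 P [ 473.2 -106.5  190.4] r 39.9 phi 2.477 yaw -2.199 j6 1.74 w 17.7
F [-6.15 -5.38  2.07] rxF 0.3207 Mz -0.0616 T 0.2591 sd 0.0
t 21.88 P [ 473.2 -106.4  190.4] r 40.0 phi 2.473 yaw -2.198 j6 1.74 w 18.0
F [-5.93 -4.7   1.87] rxF 0.2943 Mz -0.0077 T 0.2865 sd 0.015
tau0 torque 0.2689056117908484 Lr 0.209763809398797 tau0 2.6277606189250946
[(-1, -7, 0.838), (0, 6, 0.84)]
```

>>> play_rows(
  motion=[
    [[1,0,0],[0,0,0]],
    [[1,0,0],[0,0,0]],
    [[1,0,0],[0,0,0]],
    [[0,0,0],[0,0,0]],
  ],
)

```text
time_s: 22.27
eef_pos: [472.4, -108.4, 190.5]
ee_rot: [0.0, -0.454, 0.891, 0.0]
force: [-1.1, 0.4, -0.4]
grip_width: 0.209
```

>>> play_rows(
  motion=[
    [[0,0,0],[0,0,0]],
    [[0,0,0],[0,0,0]],
    [[0,0,0],[0,0,0]],
    [[0,0,-15],[0,0,0]],
    [[0,0,-25],[0,0,0]],
    [[0,0,-30],[0,0,0]],
    [[0,0,-30],[0,0,0]],
    [[0,0,0],[0,0,0]],
    [[0,0,0],[0,0,0]],
  ],
  fingers=34,
)

```text
time_s: 23.02
eef_pos: [472.8, -108.6, 291.5]
ee_rot: [0.001, -0.454, 0.891, -0.001]
force: [-0.7, -0.0, -0.9]
grip_width: 0.397
```

```bash
python3 -c "
from kt import *
P,R,s=rep(1)
im=ctrl.capture('side')[:,:,::-1].copy();print(caps(im))
w=ctrl.capture('wrist')[:,:,::-1]
t=ctrl.capture('top')[:,:,::-1]
for n in ('flux_bottle','spool_copper','side_cutters','knob_grip'):print(n,[(round(d['p'],2),d['position'][0]*512,d['position'][1]*384) for d in ctrl.spot_in('top',n)[:1]])
cv2.imwrite('pics/f.png',cv2.resize(np.hstack([w[:,96:416],im[:,150:470]]),(800,480)))
k=K
for a in (0.6,0.7,0.8,0.9,1.0,1.1):
  print(a,[np.round((wproj(P,R,k+n*np.array([np.cos(a),np.sin(a),0]))-(96,0))*1.25) for n in(-40,40)])
"
```

```text
t 23.02 P [ 472.8 -108.6  291.5] r 38.9 phi 2.525 yaw -2.198 j6 1.73 w 33.9
F [-0.68 -0.01 -0.93] rxF 0.0156 Mz 0.0039 T 0.0195 sd 0.0
[(-1, -6, 0.936), (0, 6, 0.839)]
flux_bottle []
spool_copper [(0.78, 146.5856, 162.5088)]
side_cutters [(0.9, 215.6032, 254.592)]
knob_grip []
0.6 [array([266., 211.]), array([128., 162.])]
0.7 [array([268., 204.]), array([127., 169.])]
0.8 [array([270., 197.]), array([126., 177.])]
0.9 [array([271., 190.]), array([125., 184.])]
1.0 [array([271., 183.]), array([126., 191.])]
1.1 [array([271., 176.]), array([127., 198.])]
```

View pics/f.png

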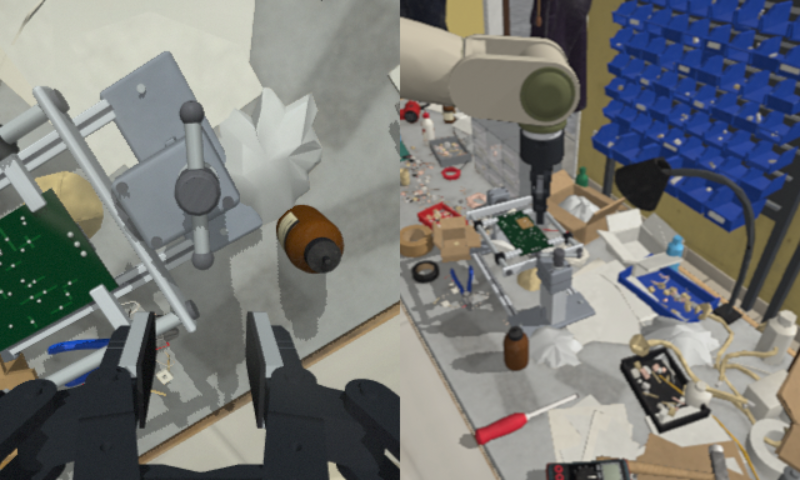

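```bash
python3 -c "
from rig import ctrl
print(ctrl.finish_job(), ctrl.sense()['time_s'])"
```

```text
the job is handed in; nothing more can be done
the job is handed in; nothing more can be done
```

The board is turned over, solder side up and level, the clamp is tightened on the cradle, and the job is handed in. `finish_job()` gives no verdict, so the pass itself is not confirmed.

**Turning the board:** I gripped rod A and carried it over the top. Releasing it left the board about 0.05 rad short of level, so I pushed the far rod down with closed fingers. The cradle's end caps in the side view then put it within about 0.01 rad of level. Rechecked after tightening, they had shifted by no more than about 1 pixel.

**Tightening the knob:** I turned the T-bar clockwise about 2.3 rad.
- **Slack:** the turning torque read an even 0.155 N m or so.
- **Bite:** the torque began to climb after about 1.7 rad.
- **Stop:** I stopped at about 0.30 N m while turning. That works out to roughly 50–58 N of clamping force, inside the 25–90 N range.
- **Disagreement:** single force readings were noisy. At the last step they gave 0.26 N m, while the base joint's torque gave 0.296 N m.

**Bottle, spool and cutters:**
- **Spool and cutters:** their detections in the top view moved by only 1–3 pixels.
- **Bottle:** the network did not find it in the last top picture. It is standing in the last wrist and side pictures, in the same place by eye.

At hand-in the gripper was lifted clear and touching nothing, at about 23 s on the robot clock. I did not test the clamp by pushing on the cradle.

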